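# Set the speed wheel of a tube mixer and start it

### The arm

A 7-joint arm with a two-finger parallel gripper is mounted at the origin on the work surface; the furniture and walls round the work are solid. World frame = base frame: x ahead of the robot, y to its left, z up, the work surface at z = 0. Lengths are in mm, angles in rad, forces in N, time in s.
With the tool pointing down it reaches from about 400 to 850 mm from the base axis. Payload 6.9 kg.
Tool frame: the origin (TCP) lies on the centre line of the jaws, within the pads' length; the fingertips stand 19 mm ahead of it and the grasp point (between the pads) is the TCP (bot.tips_ahead is the distance from the TCP to the fingertips, in mm); z points along the fingers, y is the line along which they close (so a half turn about z gives the same grasp; the last joint's range is limited). The gripper opens to 85 mm and grips with 20 to 120 N. Pads are 22 mm wide; open, the fingers measure 114 mm over their backs; the gripper's body (76 mm by 85 mm) begins 54 mm behind the grasp point. The pads swing forward as they close: fully open they stand 13 mm farther back than shut.
Start: joints at [-1.04, 0.507, -0.238, 1.5, 0.126, 1.149, -0.155], TCP at [257.603, 569.431, 213.375] pointing down, gripper open.
Joint ranges: [-3.08, 3.08], [-0.24, 2.05], [-1.43, 1.35], [0, 2.5], [-1.52, 4.66], [0.17, 1.96], [-2.89, 2.89]. Speed limits (rad/s): [2.39, 2.39, 3.14, 3.14, 3.14, 3.14, 3.14].

### API

Orientations are given as a unit quaternion [w, x, y, z].
In Python, from bench import readout, cams, bot gives the robot as it stands.
- The arm moves only by the tool arm_command, never from a script. Its argument "targets" is a list of rows, each an object of numbers: "tx", "ty", "tz": the shift along the tool's x, y, z in m; "wx", "wy", "wz": the turn, a rotation vector about the tool's x, y, z in rad. In form: [{"tx": .., "ty": .., "tz": .., "wx": .., "wy": .., "wz": ..}, ...]. A call has 1 to 12 rows; each row shifts and turns the commanded pose from where the row before left it, along the tool's axes as they then stand; what a row does not reach is not made up. A row lasts 1/12 s, in which the tool goes at most 41.7 mm and 7.16 degrees, less where a joint would pass 70% of its speed; a pose out of reach is approached as far as the arm can. A call is refused whole if a number of a shift passes 0.0417 or a number of a turn 0.125, either way. A call with a gripper value outside its range is refused whole. "fingers" is the opening, from 0 (shut) to 1 (fully open), set as the call begins (left out, the last holds). The fingers move at their own pace and stop on an object; "newtons" is the grip in N (left out, the last holds). Time passes only in rows, so rows that do not move let the fingers close. It gives the time, the measured TCP pose, the force, the opening and the grip force at its end, in the units of the state.
- readout.get_state(): the state, without advancing time (a new reading comes with each control period).
- cams.snapshot(name): name is "side" or "top" or "wrist"; returns the picture (384x512x3 uint8, red, green, blue); there is no depth.
- cams.calibration(name): a dict with "mtx" (3x3 intrinsics, pixels), "position" and "rotation" of the camera in the world; the wrist camera has in their place "tool_from_camera" (4x4, takes a point from camera to tool coordinates, whose origin is the TCP and whose axes are the flange's). Camera axes: x right, y down, z forward; pixel columns grow to the right and rows downward; lengths in mm; the calibration is good to about 2 mm. A picture is of the moment at which its call begins: read the wrist's pose just before it. calibration takes no time and is no camera call.
- bot.finish_job(): hands the job in; it is judged then, once.
The state is a dict: "time_s": time; "q": joint angles; "dq": joint speeds; "joint_torque": joint torques, N m; "tcp_pos": TCP position; "ee_rot": TCP orientation; "force": force on the tool from outside, world axes, zero at the start; "moment": the same for the moment, N m; "opening": opening from 0.0 (shut) to 1.0 (fully open); "grasp_force": force on a finger pad.
Only numpy, scipy, OpenCV 4.12 (cv2) and the standard library are available. Lean on these libraries where they do the work, as an engineer would, in place of code of your own. Each camera call takes 0.05 s, during which the arm holds its last target. There are 200 camera calls.

### The job

Set the tube mixer's speed: roll the small black thumbwheel in its console with one fingertip, lightly (never over 12 N on the wheel), until the red pointer stands inside the green band, then press the blue start button right down and let it come up again. Leave the pointer in the band and take the hand away; the tubes in the block, the label roll and the timer stay where they are, and the mixer is never pushed hard (25 N or more).

Things in the scene. Friction and masses are not known exactly. Their poses are not given: they have to be found in the camera images.
- mixer: bench tube mixer fixed to the worktop, 205 x 180 mm in plan. Origin: centre of its underside. x points from its front to its back, y to the left seen from the front, z up. White front console: x -102 to +16 mm, flat top at z = 62 mm. Behind it the aluminium tube block, centred at x = 60 mm, 69 mm high; the tops of the tubes in it are 142 mm above the worktop.
- wheel_slot (a point): point on the console's flat top at the middle of the thumbwheel's slot, (-62, 40, 62) mm in the mixer's frame. Wheel: black, ribbed, 44 mm in diameter, 14 mm wide, axle along the mixer's x below the console top, so its rim moves along the mixer's y. Only the top of the rim stands out, through a grey bezel 34 x 56 mm, 3.5 mm high, so it cannot be pinched.
- rim_nominal (a point): 12 mm above wheel_slot, fixed to the console: where the top of the rim should be; on this unit it may stand up to 5 mm higher or lower, to be found by feel. The wheel is sprung: it gives 0.14 mm per newton downward, 5 mm at most. It turns stiffly (3.5 N along the rim: under some 3 to 5 N of pressure a fingertip slips) and stays where it is left.
- pointer (a joint): place of the red pointer along the mixer's y, m, 0 at y = 0 in the mixer's frame. A red fin, 2 mm wide, in a framed scale at x = -17 mm (frame 15 mm above the console top; it rises and sinks a little with the wheel). The wheel drives it: rolling the top of the rim to +y moves it to +y, 0.6 mm per mm of rim without slip, within 35 mm of the middle. It starts 15 to 43 mm to the -y side of the green band.
- green_band (a point): middle of the green band, 7 mm wide in y, on the same scale; it stays still and marks the wanted speed; its axes are those of the mixer. The pointer is in the band when its middle is within 3.5 mm of this point along the mixer's y.
- start_button_top (a point): middle of the top face of the blue round start button, 26 mm in diameter, 90 mm from the wheel to the mixer's -y side. Its top stands 17 mm above the console top, on a grey collar 42 mm across and 7 mm high. Travel 6 mm straight down, springs back; it takes 2 N to start it and 6 N fully down, then it meets a hard stop.
- start_button (a joint): how far the start button is pressed, m: 0 up, 0.006 fully down.
- tube_22_mid (a point): middle (half-way up) of a sample tube with a red cap, 15 mm in diameter, 113 mm long, standing in the block of the mixer. To be left alone.
- tube_16_mid (a point): middle (half-way up) of a sample tube with a purple cap, same size, standing in the block of the mixer. To be left alone.
- label_roll_mid (a point): centre of a white roll of labels, 66 mm in diameter, 26 mm high, lying flat on the worktop to the mixer's -y side. To be left alone.
- timer_mid (a point): middle of a white timer with a display, 39 x 68 mm, 62 mm tall, standing to the mixer's +y side. To be left alone.

How it is judged (in metres and radians):
On the way, in this order (a step that is already met when the one before it is completed fails the run):
1. the red pointer has been rolled into the green band (y of pointer_c0 in the frame of green_band between -0.0035 and 0.0035 m), for 0.3 s.
2. the start button is pressed down (value of joint start_button above 0.0045 m), for 0.05 s.
At the end, for the whole second after the job is handed in: The middle of the red pointer stands within 3.5 mm of the middle of the green band along the mixer's y, the start button is up again (less than 1 mm down), the two tubes are within 12 mm and the label roll and timer within 15 mm of where they were (all of step 1 and value of joint start_button below 0.001 m and distance of each of tube_22_mid, tube_16_mid from where it was at the start of the episode below 0.012 m and distance of each of label_roll_mid, timer_mid from where it was at the start of the episode below 0.015 m); the robot touches nothing.
It fails at once if the thumbwheel is pressed with more than 12 N (contact force between speed_wheel_c0 and anything else above 12 N).
It fails at once if the mixer, wheel or button is pushed with more than 25 N (contact force between mixer and anything else above 25 N).
It fails at once if a tube in the block, the label roll or the timer is knocked aside by more than 30 mm (distance of any of tube_22_mid, tube_16_mid, label_roll_mid, timer_mid from where it was at the start of the episode above 0.03 m).
It also fails if it takes over 61 s, if anything falls off the work surface, if the arm or the gripper's body presses on something with over 40 N, if the wrist force passes 120 N, or if a joint passes its speed limit or range.

## Working session

There is one attempt and no reset: what is moved stays moved. The work goes in short steps, Python scripts to look and compute and a tool call to move; the robot and the scene stay as the last step left them, time stands still between calls to the robot, and variables do not carry over. Pictures are saved under pics/ and viewed, at most 10 in all, crops included, and the job is handed in when it is done.

Besides the shell and the picture viewer there is one more tool, called after ">>>" as name(argument=value, ...), one argument or row to a line, values as JSON. arm_command: Moves the arm, as the interface text tells. Its arguments: {"type":"object","properties":{"targets":{"type":"array"},"fingers":{"type":"number"},"newtons":{"type":"number"}},"required":["targets"]}

```bash
mkdir -p pics; ls; python3 - <<'E'
from bench import readout,cams,bot
import cv2,numpy as np
s=readout.get_state();print(s['time_s'],s['tcp_pos'],s['ee_rot'],s['force'],bot.tips_ahead)
for n in['side','top','wrist']:
    print(n,cams.calibration(n))
ims=[cams.snapshot(n) for n in('side','top')]
for n,i in zip(('side','top'),ims): cv2.imwrite(f'pics/{n}0.png',cv2.resize(i[:,:,::-1],(800,600),interpolation=cv2.INTER_CUBIC))
E
```

```text
pics
0.0 [257.45932187 568.92217294 212.53281323] [-1.54175237e-04  2.10791925e-01  9.77530553e-01 -8.71395757e-04] [ 0.33168512 -0.78291271 -0.33548438] 19.0
side {'mtx': array([[375.51749224,   0.        , 252.48324649],
       [  0.        , 375.51749224, 189.99204469],
       [  0.        ,   0.        ,   1.        ]]), 'position': array([ 390.01422656, -646.81156634,  520.27084292]), 'rotation': array([-0.48514358,  0.86208647, -0.13045755,  0.06650898])}
top {'mtx': array([[430.44707829,   0.        , 251.20539284],
       [  0.        , 430.44707829, 184.90562357],
       [  0.        ,   0.        ,   1.        ]]), 'position': array([490.44783814,  29.07707099, 915.47146787]), 'rotation': array([ 0.06466795, -0.70447914,  0.70545895, -0.04306816])}
wrist {'mtx': array([[281.93352966,   0.        , 258.64568078],
       [  0.        , 281.93352966, 194.62426158],
       [  0.        ,   0.        ,   1.        ]]), 'tool_from_camera': array([[ 8.22516104e-04, -9.54242368e-01, -2.99033154e-01,
         7.58164812e+01],
       [ 9.99999208e-01,  1.06979843e-03, -6.63242633e-04,
         1.02514005e-01],
       [ 9.52799420e-04, -2.99032372e-01,  9.54242492e-01,
        -1.60365942e+02],
       [ 0.00000000e+00,  0.00000000e+00,  0.00000000e+00,
         1.00000000e+00]])}
```

View pics/top0.png

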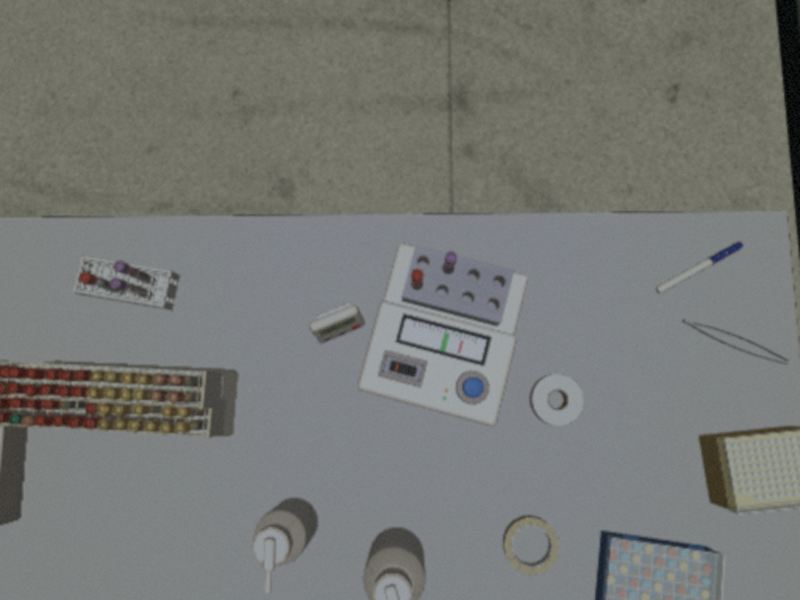

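View pics/side0.png

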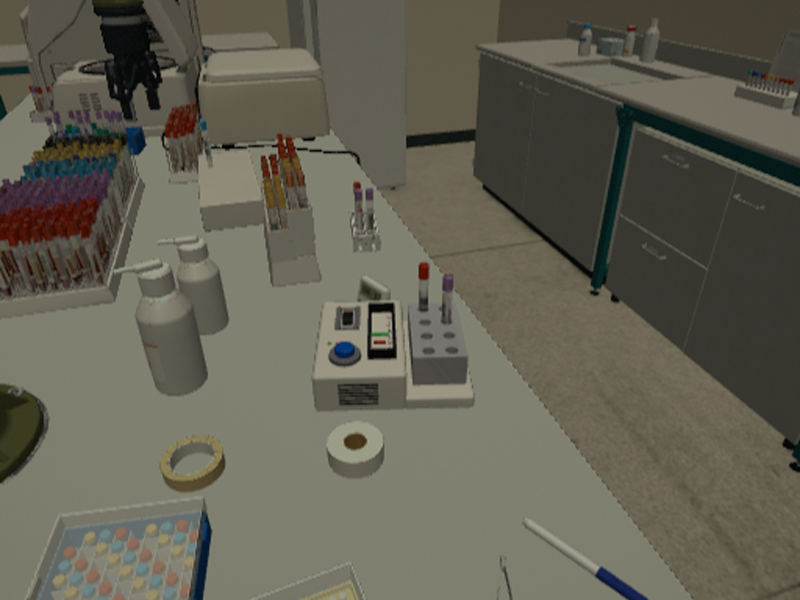

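```bash
cat > h.py <<'E'
from bench import readout,cams,bot
import cv2,numpy as np
from scipy.spatial.transform import Rotation as R
from scipy.optimize import least_squares
def rot(q): return R.from_quat(np.roll(q,-1)).as_matrix()
def cam(n,s=None):
    c=cams.calibration(n)
    if n=='wrist':
        T=c['tool_from_camera'];A=rot(s['ee_rot'])
        return c['mtx'],np.array(s['tcp_pos'])+A@T[:3,3],A@T[:3,:3]
    return c['mtx'],c['position'],rot(c['rotation'])
def proj(C,P):
    K,p,A=C;v=(np.atleast_2d(P)-p)@A;w=v@K.T;return w[:,:2]/w[:,2:]
def ray(C,uv,z):
    K,p,A=C;d=A@np.linalg.solve(K,[uv[0],uv[1],1]);return p+d*(z-p[2])/d[2]
def m2w(m,P):
    x,y,a=m;return np.atleast_2d(P)@R.from_euler('z',a).as_matrix().T+[x,y,0]
E
python3 - <<'E'
from h import *
C=cam('top')
obs={(404,369):(-62,40,66),(473,387):(-62,-50,79),(360,388):(-102,90,62),(495,423):(-102,-90,62),(515,337):(16,-90,62),(387,303):(16,90,62)}
P=np.array(list(obs.values()),float);uv=np.array(list(obs))/1.5625
f=lambda m:(proj(C,m2w(m,P))-uv).ravel()
r=least_squares(f,[600,0,0]);print(r.x,f(r.x).reshape(-1,2).round(1))
m=r.x;np.save('m.npy',m)
A=R.from_euler('z',m[2]).as_matrix()
for n,u in(('pointer',(461,347)),('green',(444,343))):
    w=ray(C,np.array(u)/1.5625,72);print(n,(w-[m[0],m[1],0])@A)
print(m2w(m,[[-62,40,74],[-62,-50,79]]))
side=cam('side');print((proj(side,m2w(m,[[-62,40,66],[-62,-50,79],[-102,-90,62],[16,-90,62]]))*1.5625).round())
im=cams.snapshot('top');c=im[180:290,215:345]
cv2.imwrite('pics/c1.png',cv2.resize(c[:,:,::-1],None,fx=5,fy=5,interpolation=cv2.INTER_CUBIC))
E
```

```text
[ 5.69584120e+02 -1.39132750e+01 -2.63053799e-01] [[-0.1 -0.4]
 [ 1.   0.1]
 [-1.7  0.6]
 [ 1.2  2.8]
 [ 2.7 -1. ]
 [-3.2 -2.4]]
pointer [-17.99293295 -22.18978314  72.        ]
green [-18.64288888  -0.47321312  72.        ]
[[520.11811583  40.83263259  74.        ]
 [496.71537002 -46.0714035   79.        ]]
[[346. 316.]
 [342. 346.]
 [309. 377.]
 [405. 374.]]
```

View pics/c1.png

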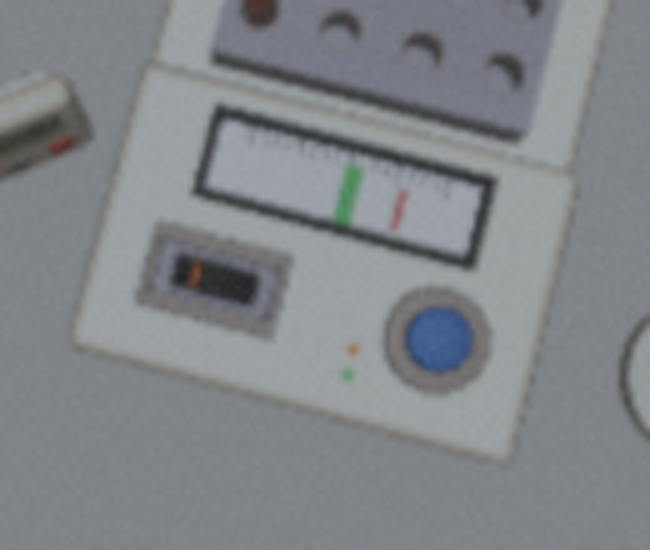

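```bash
cat >> h.py <<'E'
m=np.load('m.npy') if __import__('os').path.exists('m.npy') else None
def delta(P,yaw=None):
    "tool-frame shift (mm) to the world TCP P, and turn about tool z to bring tool y to mixer x"
    s=readout.get_state();A=rot(s['ee_rot']);d=A.T@(np.array(P)-s['tcp_pos'])
    a=np.arctan2(A[1,1],A[0,1]);print('t',round(s['time_s'],2),'tcp',s['tcp_pos'].round(1),'F',s['force'].round(2),'shift',d.round(1),'wz',round(a-m[2],3),'z',A[:,2].round(4))
def mix(P): return (np.array(P)-[m[0],m[1],0])@R.from_euler('z',m[2]).as_matrix()
E
python3 - <<'E'
from h import *
C=cam('top')
o=lambda u,v:(215-.4+u/5,180-.4+v/5)
uv=np.array([o(214,279),o(439,338),o(75,345),o(508,460),o(573,178),o(150,65)])
P=np.array([(-62,40,66),(-62,-50,79),(-102,90,62),(-102,-90,62),(16,-90,62),(16,90,62)],float)
w=np.array([[2,2,1,1,1,1]]).T
f=lambda m:((proj(C,m2w(m,P))-uv)*w).ravel()
r=least_squares(f,[600,0,0]);print(r.x,f(r.x).reshape(-1,2).round(1))
import h
h.m=r.x;np.save('m.npy',r.x)
for n,u in(('pointer',(400,210)),('green',(348,195))): print(n,mix(ray(C,o(*u),70)))
delta(m2w(h.m,[-69,40,190])[0])
E
```

```text
[ 5.70386021e+02 -1.15076617e+01 -2.58953168e-01] [[-0.1  0.1]
 [ 0.4  0.2]
 [-2.   0.2]
 [ 0.8  1.3]
 [ 1.9 -1.1]
 [-1.4 -1.4]]
pointer [-17.38740371 -23.69233991  70.        ]
green [-16.87374714  -2.61174357  70.        ]
t 0.15 tcp [257.5 569.  212.7] F [ 0.09 -0.54 -0.2 ] shift [-449.7 -371.9   23.3] wz 1.405 z [-5.0e-04 -1.3e-03 -1.0e+00]
```

>>> arm_command(
  targets=[
    {"tz": -0.03},
    {"tz": -0.03},
    {"tz": -0.03,"tx": -0.0225,"ty": -0.0186},
    {"tx": -0.0225,"ty": -0.0186},
    {"tx": -0.0225,"ty": -0.0186},
    {"tx": -0.0225,"ty": -0.0186},
    {"tx": -0.0225,"ty": -0.0186},
    {"tx": -0.0225,"ty": -0.0186},
    {"tx": -0.0225,"ty": -0.0186},
    {"tx": -0.0225,"ty": -0.0186},
    {"tx": -0.0225,"ty": -0.0186},
    {"tx": -0.0225,"ty": -0.0186},
  ],
  fingers=0,
  newtons=30,
)

```text
invalid input
```

>>> arm_command(
  targets=[
    {"tx": -0.0225,"ty": -0.0186},
    {"tx": -0.0225,"ty": -0.0186},
    {"tx": -0.0225,"ty": -0.0186},
    {"tx": -0.0225,"ty": -0.0186},
    {"tx": -0.0225,"ty": -0.0186},
    {"tx": -0.0225,"ty": -0.0186},
    {"tx": -0.0225,"ty": -0.0186},
    {"tx": -0.0225,"ty": -0.0186},
    {"tx": -0.0225,"ty": -0.0186},
    {"tx": -0.0225,"ty": -0.0186},
  ],
)

```text
invalid input
```

>>> arm_command(
  targets=[
    {"wz": 0.117},
    {"wz": 0.117},
    {"wz": 0.117},
    {"wz": 0.117},
    {"wz": 0.117},
    {"wz": 0.117},
    {"wz": 0.117},
    {"wz": 0.117},
    {"wz": 0.117,"tz": 0.02},
    {"wz": 0.117,"tz": 0.02},
    {"wz": 0.117,"tz": 0.02},
    {"wz": 0.117,"tz": 0.02},
  ],
)

```text
invalid input
```

```bash
python3 - <<'E'
from h import *
delta(m2w(m,[-69,32,140])[0])
s=readout.get_state();im=cams.snapshot('wrist')
cv2.imwrite('pics/w1.png',cv2.resize(im[:,:,::-1],(800,600),interpolation=cv2.INTER_CUBIC))
C=cam('wrist',s);print((proj(C,m2w(m,[[-62,40,66],[-62,-50,79],[-17,-2.6,68],[-17,-23.7,70]]))*1.5625).round())
E
```

```text
t 0.15 tcp [257.5 569.  212.7] F [ 0.09 -0.54 -0.2 ] shift [-451.  -379.7   73.3] wz 1.405 z [-5.0e-04 -1.3e-03 -1.0e+00]
[[ 44. 708.]
 [-51. 733.]
 [ 21. 743.]
 [  1. 748.]]
```

View pics/w1.png

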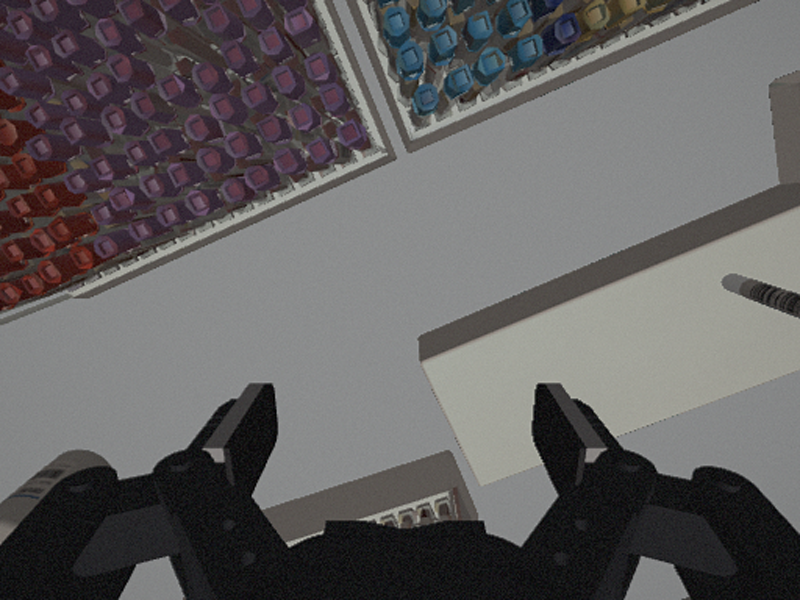

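>>> arm_command(
  targets=[
    {"tx": 0,"ty": 0,"tz": -0.03,"wx": 0,"wy": 0,"wz": 0},
    {"tx": 0,"ty": 0,"tz": -0.03,"wx": 0,"wy": 0,"wz": 0},
    {"tx": -0.0225,"ty": -0.0186,"tz": -0.03,"wx": 0,"wy": 0,"wz": 0},
    {"tx": -0.0225,"ty": -0.0186,"tz": 0,"wx": 0,"wy": 0,"wz": 0},
    {"tx": -0.0225,"ty": -0.0186,"tz": 0,"wx": 0,"wy": 0,"wz": 0},
    {"tx": -0.0225,"ty": -0.0186,"tz": 0,"wx": 0,"wy": 0,"wz": 0},
    {"tx": -0.0225,"ty": -0.0186,"tz": 0,"wx": 0,"wy": 0,"wz": 0},
    {"tx": -0.0225,"ty": -0.0186,"tz": 0,"wx": 0,"wy": 0,"wz": 0},
    {"tx": -0.0225,"ty": -0.0186,"tz": 0,"wx": 0,"wy": 0,"wz": 0},
    {"tx": -0.0225,"ty": -0.0186,"tz": 0,"wx": 0,"wy": 0,"wz": 0},
    {"tx": -0.0225,"ty": -0.0186,"tz": 0,"wx": 0,"wy": 0,"wz": 0},
    {"tx": -0.0225,"ty": -0.0186,"tz": 0,"wx": 0,"wy": 0,"wz": 0},
  ],
  fingers=0,
  newtons=30,
)

```text
time_s: 1.2
tcp_pos: [386.2, 305.9, 303.2]
ee_rot: [-0.0, 0.211, 0.978, -0.0]
force: [0.8, -0.1, -0.0]
opening: -0.002
grasp_force: 0.0
```

>>> arm_command(
  targets=[
    {"tx": -0.0225,"ty": -0.0186,"tz": 0,"wx": 0,"wy": 0,"wz": 0},
    {"tx": -0.0225,"ty": -0.0186,"tz": 0,"wx": 0,"wy": 0,"wz": 0},
    {"tx": -0.0225,"ty": -0.0186,"tz": 0,"wx": 0,"wy": 0,"wz": 0},
    {"tx": -0.0225,"ty": -0.0186,"tz": 0,"wx": 0,"wy": 0,"wz": 0},
    {"tx": -0.0225,"ty": -0.0186,"tz": 0,"wx": 0,"wy": 0,"wz": 0},
    {"tx": -0.0225,"ty": -0.0186,"tz": 0,"wx": 0,"wy": 0,"wz": 0},
    {"tx": -0.0225,"ty": -0.0186,"tz": 0,"wx": 0,"wy": 0,"wz": 0},
    {"tx": -0.0225,"ty": -0.0186,"tz": 0,"wx": 0,"wy": 0,"wz": 0},
    {"tx": -0.0225,"ty": -0.0186,"tz": 0,"wx": 0,"wy": 0,"wz": 0},
    {"tx": -0.0225,"ty": -0.0186,"tz": 0,"wx": 0,"wy": 0,"wz": 0},
  ],
)

```text
time_s: 2.03
tcp_pos: [514.5, 43.8, 303.2]
ee_rot: [-0.0, 0.211, 0.978, -0.0]
force: [0.4, 0.7, -0.7]
opening: 0.001
grasp_force: 0.0
```

>>> arm_command(
  targets=[
    {"tx": 0,"ty": 0,"tz": 0,"wx": 0,"wy": 0,"wz": 0.117},
    {"tx": 0,"ty": 0,"tz": 0,"wx": 0,"wy": 0,"wz": 0.117},
    {"tx": 0,"ty": 0,"tz": 0,"wx": 0,"wy": 0,"wz": 0.117},
    {"tx": 0,"ty": 0,"tz": 0,"wx": 0,"wy": 0,"wz": 0.117},
    {"tx": 0,"ty": 0,"tz": 0,"wx": 0,"wy": 0,"wz": 0.117},
    {"tx": 0,"ty": 0,"tz": 0,"wx": 0,"wy": 0,"wz": 0.117},
    {"tx": 0,"ty": 0,"tz": 0,"wx": 0,"wy": 0,"wz": 0.117},
    {"tx": 0,"ty": 0,"tz": 0,"wx": 0,"wy": 0,"wz": 0.117},
    {"tx": 0,"ty": 0,"tz": 0.025,"wx": 0,"wy": 0,"wz": 0.117},
    {"tx": 0,"ty": 0,"tz": 0.025,"wx": 0,"wy": 0,"wz": 0.117},
    {"tx": 0,"ty": 0,"tz": 0.025,"wx": 0,"wy": 0,"wz": 0.117},
    {"tx": 0,"ty": 0,"tz": 0.025,"wx": 0,"wy": 0,"wz": 0.117},
  ],
)

```text
time_s: 3.03
tcp_pos: [514.1, 45.2, 202.3]
ee_rot: [0.0, 0.794, 0.608, 0.0]
force: [-0.3, 0.4, -0.6]
opening: 0.0
grasp_force: 0.0
```

```bash
python3 - <<'E'
from h import *
delta(m2w(m,[-69,32,140])[0])
s=readout.get_state();im=cams.snapshot('wrist')
cv2.imwrite('pics/w2.png',cv2.resize(im[:,:,::-1],(800,600),interpolation=cv2.INTER_CUBIC))
C=cam('wrist',s);print((proj(C,m2w(m,[[-62,40,66],[-62,-50,79],[-17,-2.6,68],[-17,-23.7,70]]))*1.5625).round())
E
```

```text
t 3.03 tcp [514.1  45.2 202.3] F [-0.29  0.38 -0.55] shift [-8.4 -0.  62.3] wz -0.005 z [ 5.e-04  0.e+00 -1.e+00]
[[413. 281.]
 [413. 406.]
 [476. 339.]
 [475. 367.]]
```

View pics/w2.png

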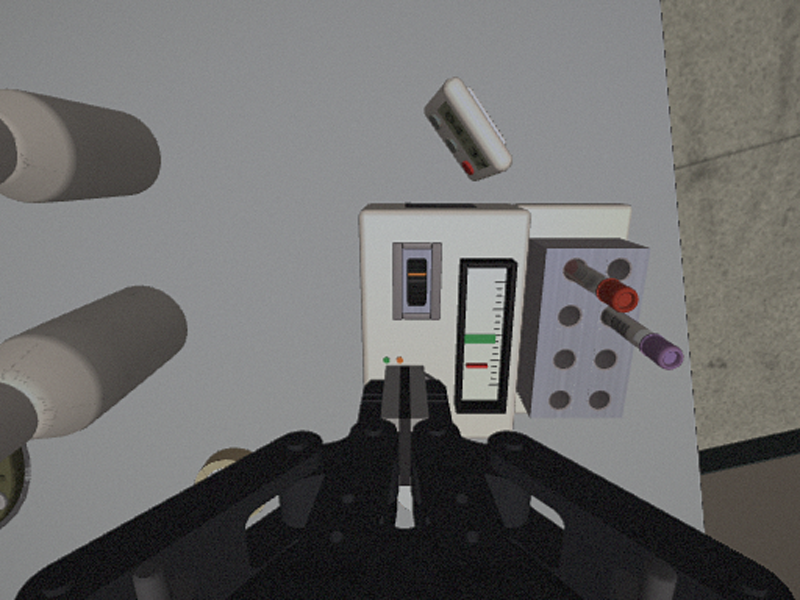

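>>> arm_command(
  targets=[
    {"tx": -0.0094,"ty": 0.0035,"tz": 0.014,"wx": 0,"wy": 0,"wz": -0.005},
    {"tx": 0,"ty": 0,"tz": 0.02,"wx": 0,"wy": 0,"wz": 0},
    {"tx": 0,"ty": 0,"tz": 0.02,"wx": 0,"wy": 0,"wz": 0},
    {"tx": 0,"ty": 0,"tz": 0.02,"wx": 0,"wy": 0,"wz": 0},
    {"tx": 0,"ty": 0,"tz": 0.014,"wx": 0,"wy": 0,"wz": 0},
    {"tx": 0,"ty": 0,"tz": 0.008,"wx": 0,"wy": 0,"wz": 0},
    {"tx": 0,"ty": 0,"tz": 0.003,"wx": 0,"wy": 0,"wz": 0},
    {"tx": 0,"ty": 0,"tz": 0,"wx": 0,"wy": 0,"wz": 0},
    {"tx": 0,"ty": 0,"tz": 0,"wx": 0,"wy": 0,"wz": 0},
  ],
)

```text
time_s: 3.83
tcp_pos: [515.8, 35.2, 105.0]
ee_rot: [0.0, 0.79, 0.613, 0.0]
force: [1.1, -0.1, 0.7]
opening: 0.0
grasp_force: 0.0
```

```bash
python3 - <<'E'
from h import *
delta(m2w(m,[-65.5,31,100])[0])
s=readout.get_state();im=cams.snapshot('wrist');cv2.imwrite('pics/w3.png',im[60:300,160:460,::-1].repeat(2,0).repeat(2,1))
im=cams.snapshot('side')[150:280,180:320]
cv2.imwrite('pics/s3.png',cv2.resize(im[:,:,::-1],None,fx=4,fy=4,interpolation=cv2.INTER_CUBIC))
E
```

```text
t 3.83 tcp [515.8  35.2 105. ] F [ 1.09 -0.12  0.74] shift [-0.1 -0.8  5. ] wz 0.007 z [ 1.e-03  1.e-04 -1.e+00]
```

View pics/w3.png

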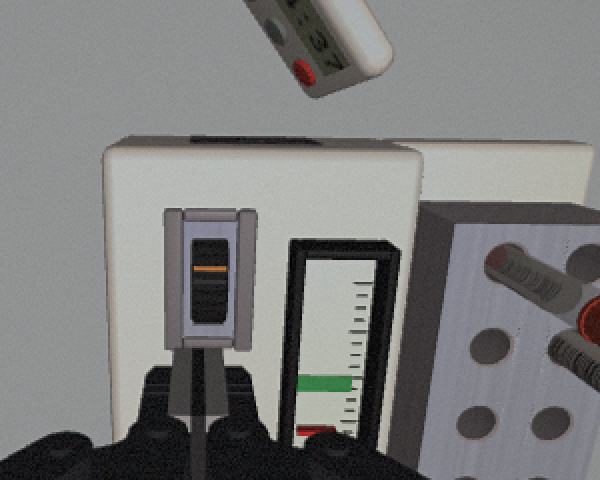

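View pics/s3.png

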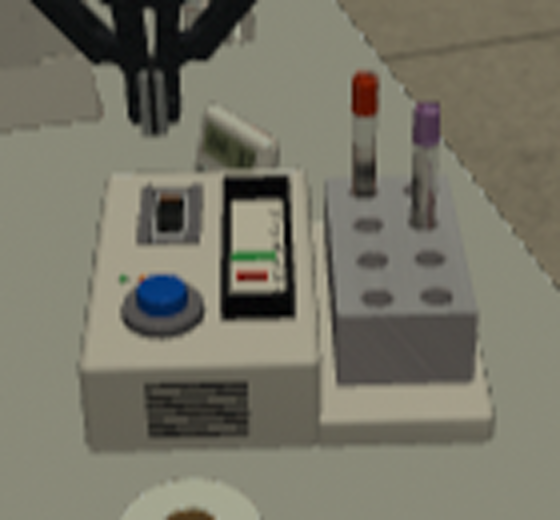

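```bash
python3 - <<'E'
from h import *
s=readout.get_state();t=s['tcp_pos'];C=cam('side');W=cam('wrist',s)
for dz in(-19,0,20): print(dz,((proj(C,t+[0,0,dz])-[180,150])*4+1.5).round(),((proj(W,t+[0,0,dz])-[160,60])*2).round())
for z in(62,66,70,74,78):
  P=m2w(m,[[-62,40,z]]);print(z,((proj(C,P)-[180,150])*4+1.5).round(),((proj(W,P)-[160,60])*2).round())
E
```

```text
-19 [[159. 185.]] [[195. 325.]]
0 [[157. 155.]] [[195. 349.]]
20 [[155. 122.]] [[195. 380.]]
62 [[167. 213.]] [[203. 278.]]
66 [[167. 207.]] [[203. 282.]]
70 [[166. 201.]] [[203. 285.]]
74 [[166. 195.]] [[203. 289.]]
78 [[165. 189.]] [[203. 293.]]
```

```bash
python3 - <<'E'
from h import *
C=cam('side');t=np.array([257.5,569,212.6]);A=rot([0,.2108,.9775,0])
for y in(-42,42):
  for z in(6,-14): print(y,z,(proj(C,t+A@[0,y,z])*1.5625).round())
s=readout.get_state();W=cam('wrist',s);t=s['tcp_pos'];A=rot(s['ee_rot'])
for x in(0,11):
  for z in(19,0,-15): print(x,z,((proj(C,t+A@[x,0,z])-[180,150])*4+1.5).round(),((proj(W,t+A@[x,0,z])-[160,60])*2).round())
E
```

```text
-42 6 [[136. 140.]]
-42 -14 [[134. 130.]]
42 6 [[158. 128.]]
42 -14 [[155. 118.]]
0 19 [[159. 185.]] [[195. 325.]]
0 0 [[157. 155.]] [[195. 349.]]
0 -15 [[155. 131.]] [[195. 371.]]
11 19 [[160. 174.]] [[195. 295.]]
11 0 [[158. 144.]] [[195. 316.]]
11 -15 [[156. 120.]] [[195. 336.]]
```

>>> arm_command(
  targets=[
    {"tx": 0,"ty": 0,"tz": 0.003,"wx": 0,"wy": 0,"wz": 0.007},
    {"tx": 0,"ty": 0,"tz": 0.002,"wx": 0,"wy": 0,"wz": 0},
    {"tx": 0,"ty": 0,"tz": 0.001,"wx": 0,"wy": 0,"wz": 0},
    {"tx": 0,"ty": 0,"tz": 0.001,"wx": 0,"wy": 0,"wz": 0},
    {"tx": 0,"ty": 0,"tz": 0,"wx": 0,"wy": 0,"wz": 0},
  ],
)

```text
time_s: 4.35
tcp_pos: [515.1, 35.2, 97.0]
ee_rot: [-0.0, 0.793, 0.61, -0.0]
force: [-0.2, 0.8, 0.2]
opening: -0.004
grasp_force: 0.0
```

```bash
python3 - <<'E'
from h import *
delta(m2w(m,[-65.5,31,97])[0])
im=cams.snapshot('top')[180:290,215:345]
cv2.imwrite('pics/t4.png',cv2.resize(im[:,:,::-1],None,fx=5,fy=5,interpolation=cv2.INTER_CUBIC))
s=readout.get_state();t=s['tcp_pos'];C=cam('top');A=rot(s['ee_rot'])
for z in(19,0,-20,-54,-160): print(z,((proj(C,t+A@[0,0,z])-[215,180])*5).round())
E
```

```text
t 4.35 tcp [515.1  35.2  97. ] F [-0.15  0.8   0.16] shift [ 0.  -0.1  0. ] wz -0.001 z [-4.e-04 -1.e-04 -1.e+00]
19 [[232. 291.]]
0 [[231. 289.]]
-20 [[231. 288.]]
-54 [[230. 285.]]
-160 [[227. 273.]]
```

View pics/t4.png

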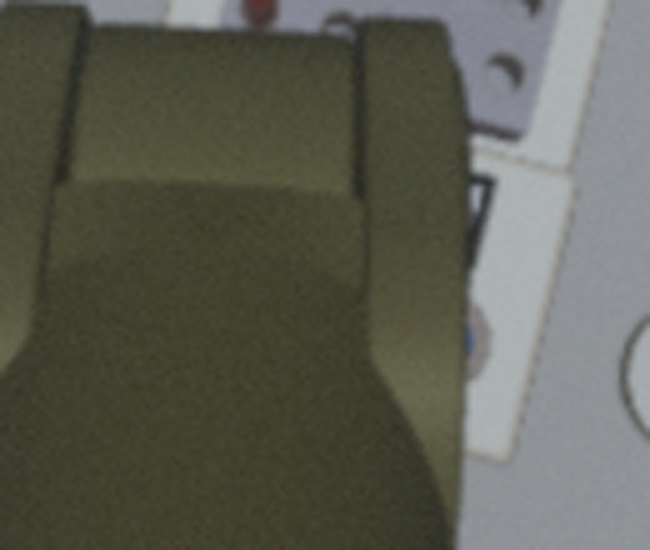

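>>> arm_command(
  targets=[
    {"tx": 0,"ty": 0,"tz": 0.0007,"wx": 0,"wy": 0,"wz": 0},
    {"tx": 0,"ty": 0,"tz": 0.0005,"wx": 0,"wy": 0,"wz": 0},
    {"tx": 0,"ty": 0,"tz": 0,"wx": 0,"wy": 0,"wz": 0},
  ],
)

```text
time_s: 4.65
tcp_pos: [515.2, 35.1, 95.9]
ee_rot: [-0.0, 0.793, 0.609, -0.0]
force: [-1.0, -0.2, -0.7]
opening: 0.003
grasp_force: 0.0
```

>>> arm_command(
  targets=[
    {"tx": 0,"ty": 0,"tz": 0.0007,"wx": 0,"wy": 0,"wz": 0},
    {"tx": 0,"ty": 0,"tz": 0.0005,"wx": 0,"wy": 0,"wz": 0},
    {"tx": 0,"ty": 0,"tz": 0,"wx": 0,"wy": 0,"wz": 0},
  ],
)

```text
time_s: 4.9
tcp_pos: [515.1, 35.1, 94.7]
ee_rot: [-0.0, 0.793, 0.609, -0.0]
force: [0.5, 0.0, -0.5]
opening: 0.002
grasp_force: 0.0
```

>>> arm_command(
  targets=[
    {"tx": 0,"ty": 0,"tz": 0.0007,"wx": 0,"wy": 0,"wz": 0},
    {"tx": 0,"ty": 0,"tz": 0.0005,"wx": 0,"wy": 0,"wz": 0},
    {"tx": 0,"ty": 0,"tz": 0,"wx": 0,"wy": 0,"wz": 0},
  ],
)

```text
time_s: 5.15
tcp_pos: [515.1, 35.2, 93.5]
ee_rot: [-0.0, 0.793, 0.609, -0.0]
force: [0.8, 0.6, 0.3]
opening: -0.001
grasp_force: 0.0
```

>>> arm_command(
  targets=[
    {"tx": 0,"ty": 0,"tz": 0.0007,"wx": 0,"wy": 0,"wz": 0},
    {"tx": 0,"ty": 0,"tz": 0.0005,"wx": 0,"wy": 0,"wz": 0},
    {"tx": 0,"ty": 0,"tz": 0,"wx": 0,"wy": 0,"wz": 0},
  ],
)

```text
time_s: 5.4
tcp_pos: [515.1, 35.1, 92.3]
ee_rot: [-0.0, 0.793, 0.609, -0.0]
force: [0.4, -0.1, 0.8]
opening: 0.0
grasp_force: 0.0
```

>>> arm_command(
  targets=[
    {"tx": 0,"ty": 0,"tz": 0.0007,"wx": 0,"wy": 0,"wz": 0},
    {"tx": 0,"ty": 0,"tz": 0.0005,"wx": 0,"wy": 0,"wz": 0},
    {"tx": 0,"ty": 0,"tz": 0,"wx": 0,"wy": 0,"wz": 0},
  ],
)

```text
time_s: 5.65
tcp_pos: [515.2, 35.2, 91.1]
ee_rot: [-0.0, 0.793, 0.609, -0.0]
force: [-0.2, -0.4, 0.2]
opening: -0.003
grasp_force: 0.0
```

>>> arm_command(
  targets=[
    {"tx": 0,"ty": 0,"tz": 0.0007,"wx": 0,"wy": 0,"wz": 0},
    {"tx": 0,"ty": 0,"tz": 0.0005,"wx": 0,"wy": 0,"wz": 0},
    {"tx": 0,"ty": 0,"tz": 0,"wx": 0,"wy": 0,"wz": 0},
  ],
)

```text
time_s: 5.9
tcp_pos: [515.1, 35.2, 89.9]
ee_rot: [-0.0, 0.793, 0.609, -0.0]
force: [-0.3, -0.2, -0.1]
opening: -0.004
grasp_force: 0.0
```

>>> arm_command(
  targets=[
    {"tx": 0,"ty": 0,"tz": 0.0007,"wx": 0,"wy": 0,"wz": 0},
    {"tx": 0,"ty": 0,"tz": 0.0005,"wx": 0,"wy": 0,"wz": 0},
    {"tx": 0,"ty": 0,"tz": 0,"wx": 0,"wy": 0,"wz": 0},
  ],
)

```text
time_s: 6.15
tcp_pos: [515.2, 35.2, 88.7]
ee_rot: [-0.0, 0.793, 0.609, -0.0]
force: [0.0, 0.2, -0.1]
opening: -0.001
grasp_force: 0.0
```

```bash
python3 - <<'E'
from h import *
delta(m2w(m,[-65.5,31,88])[0])
a=cams.snapshot('wrist')[140:260,180:320];b=cams.snapshot('side')[160:240,190:270]
f=lambda i,w,h:cv2.resize(i[:,:,::-1],(w,h),interpolation=cv2.INTER_CUBIC)
cv2.imwrite('pics/ws5.png',np.hstack([f(a,420,360),f(b,360,360)]))
E
```

```text
t 6.15 tcp [515.2  35.2  88.7] F [ 0.03  0.18 -0.07] shift [ 0.  -0.2  0.7] wz -0.001 z [-2.e-04 -0.e+00 -1.e+00]
```

View pics/ws5.png

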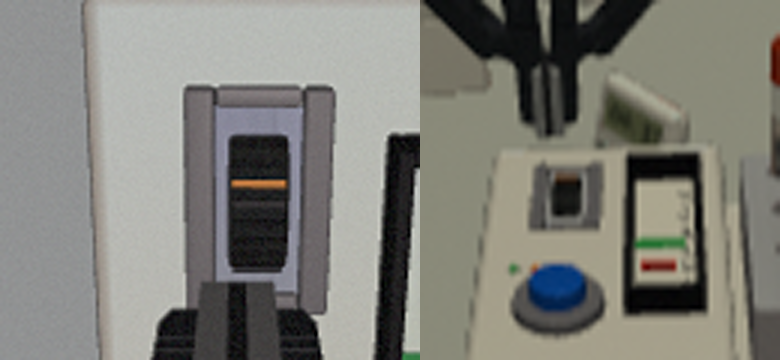

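```bash
python3 - <<'E'
from h import *
s=readout.get_state();C=cam('side');W=cam('wrist',s);A=rot(s['ee_rot'])
def g(p):
    P=s['tcp_pos']+A@[p[0],0,p[2]]
    return P
f=lambda p:np.r_[proj(W,s['tcp_pos']+A@[p[0]+p[3],p[1],p[2]])[0]-[259,234.7],proj(C,s['tcp_pos']+A@[p[0]-p[3],p[1],p[2]])[0]-[218.4,189.3]]
for h in(0,4,11):
    r=least_squares(lambda p:f([*p,h]),[0,0,0]);print(h,r.x.round(1),r.fun.round(1))
# wheel triangulated: wrist (180+258/3,140+203/3), side (190+147/4.5,160+190/4.5)
r=least_squares(lambda P:np.r_[proj(W,P)[0]-[266,207.7],proj(C,P)[0]-[222.7,202.2]],[515,40,70]);print(r.x,r.fun,mix(r.x))
E
```

```text
0 [  5.1   0.7 -11.1] [-0.2  0.   0.8 -0. ]
4 [  2.9   0.7 -14.8] [-0.1  0.   0.6 -0. ]
11 [ -1.    0.8 -21.4] [-0.   0.   0.2 -0. ]
[523.03480339  41.99371809  63.9770116 ] [ 0.07198601 -0.00476392 -0.22803237  0.01522672] [-59.47249277  39.5923994   63.9770116 ]
```

>>> arm_command(
  targets=[
    {"tx": 0,"ty": 0.002,"tz": 0.0007,"wx": 0,"wy": 0,"wz": 0},
    {"tx": 0,"ty": 0,"tz": 0.0005,"wx": 0,"wy": 0,"wz": 0},
    {"tx": 0,"ty": 0,"tz": 0,"wx": 0,"wy": 0,"wz": 0},
  ],
)

```text
time_s: 6.5
tcp_pos: [517.3, 34.6, 87.5]
ee_rot: [0.0, 0.793, 0.609, -0.0]
force: [0.1, -0.3, -1.3]
opening: -0.002
grasp_force: 0.0
```

>>> arm_command(
  targets=[
    {"tx": 0,"ty": 0,"tz": 0.0007,"wx": 0,"wy": 0,"wz": 0},
    {"tx": 0,"ty": 0,"tz": 0.0005,"wx": 0,"wy": 0,"wz": 0},
    {"tx": 0,"ty": 0,"tz": 0,"wx": 0,"wy": 0,"wz": 0},
  ],
)

```text
time_s: 6.75
tcp_pos: [517.1, 34.6, 86.3]
ee_rot: [-0.0, 0.793, 0.609, -0.0]
force: [0.2, -0.3, 0.4]
opening: 0.004
grasp_force: 0.0
```

>>> arm_command(
  targets=[
    {"tx": 0,"ty": 0,"tz": 0.0007,"wx": 0,"wy": 0,"wz": 0},
    {"tx": 0,"ty": 0,"tz": 0.0007,"wx": 0,"wy": 0,"wz": 0},
    {"tx": 0,"ty": 0,"tz": 0,"wx": 0,"wy": 0,"wz": 0},
  ],
)

```text
time_s: 7.0
tcp_pos: [517.0, 34.6, 84.9]
ee_rot: [-0.0, 0.793, 0.609, -0.0]
force: [0.4, 0.0, -0.3]
opening: 0.003
grasp_force: 0.0
```

>>> arm_command(
  targets=[
    {"tx": 0,"ty": 0,"tz": 0.001,"wx": 0,"wy": 0,"wz": 0},
    {"tx": 0,"ty": 0,"tz": 0.001,"wx": 0,"wy": 0,"wz": 0},
    {"tx": 0,"ty": 0,"tz": 0,"wx": 0,"wy": 0,"wz": 0},
  ],
)

```text
time_s: 7.25
tcp_pos: [517.0, 34.7, 82.8]
ee_rot: [-0.0, 0.793, 0.609, -0.0]
force: [-0.0, 0.3, 0.4]
opening: 0.003
grasp_force: 0.0
```

Stated tip length is clearly refuted (it would be inside the bezel). Trust the two-camera estimate (tip about 20 mm behind the TCP reading).

>>> arm_command(
  targets=[
    {"tx": 0,"ty": 0,"tz": 0.003,"wx": 0,"wy": 0,"wz": 0},
    {"tx": 0,"ty": 0,"tz": 0.003,"wx": 0,"wy": 0,"wz": 0},
    {"tx": 0,"ty": 0,"tz": 0.002,"wx": 0,"wy": 0,"wz": 0},
    {"tx": 0,"ty": 0,"tz": 0.002,"wx": 0,"wy": 0,"wz": 0},
    {"tx": 0,"ty": 0,"tz": 0,"wx": 0,"wy": 0,"wz": 0},
  ],
)

```text
time_s: 7.67
tcp_pos: [516.8, 34.6, 72.5]
ee_rot: [-0.0, 0.793, 0.609, -0.0]
force: [0.2, 0.4, 0.3]
opening: 0.001
grasp_force: 0.0
```

```bash
python3 - <<'E'
from h import *
delta(m2w(m,[-63.5,31,62])[0])
a=cams.snapshot('wrist')[140:260,180:320];b=cams.snapshot('side')[160:240,190:270]
f=lambda i,w,h:cv2.resize(i[:,:,::-1],(w,h),interpolation=cv2.INTER_CUBIC)
cv2.imwrite('pics/ws6.png',np.hstack([f(a,420,360),f(b,360,360)]))
E
```

```text
t 7.67 tcp [516.8  34.6  72.5] F [0.2  0.42 0.32] shift [ 0.1  0.1 10.5] wz -0.001 z [-9.e-04 -1.e-04 -1.e+00]
```

View pics/ws6.png

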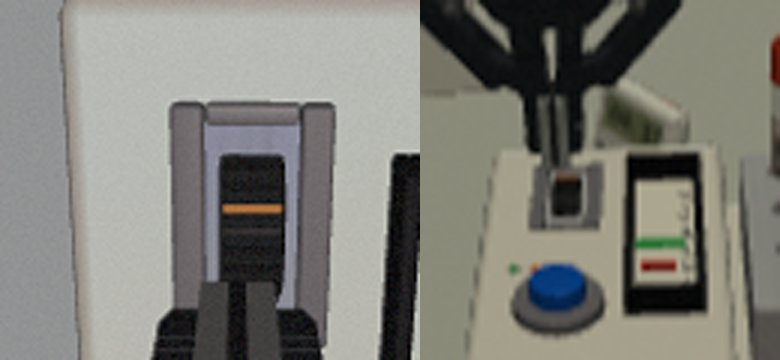

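>>> arm_command(
  targets=[
    {"tx": 0,"ty": 0,"tz": 0.002,"wx": 0,"wy": 0,"wz": 0},
    {"tx": 0,"ty": 0,"tz": 0.0015,"wx": 0,"wy": 0,"wz": 0},
    {"tx": 0,"ty": 0,"tz": 0.001,"wx": 0,"wy": 0,"wz": 0},
    {"tx": 0,"ty": 0,"tz": 0,"wx": 0,"wy": 0,"wz": 0},
  ],
)

```text
time_s: 8.1
tcp_pos: [517.0, 34.6, 68.3]
ee_rot: [-0.0, 0.793, 0.609, -0.0]
force: [0.2, 0.5, -0.9]
opening: -0.0
grasp_force: 0.0
```

>>> arm_command(
  targets=[
    {"tx": 0,"ty": 0,"tz": 0.0007,"wx": 0,"wy": 0,"wz": 0},
    {"tx": 0,"ty": 0,"tz": 0.0006,"wx": 0,"wy": 0,"wz": 0},
    {"tx": 0,"ty": 0,"tz": 0,"wx": 0,"wy": 0,"wz": 0},
  ],
)

```text
time_s: 8.35
tcp_pos: [517.1, 34.7, 67.2]
ee_rot: [-0.0, 0.793, 0.609, -0.0]
force: [-0.6, -0.2, -0.2]
opening: 0.0
grasp_force: 0.0
```

>>> arm_command(
  targets=[
    {"tx": 0,"ty": 0,"tz": 0.0007,"wx": 0,"wy": 0,"wz": 0},
    {"tx": 0,"ty": 0,"tz": 0.0006,"wx": 0,"wy": 0,"wz": 0},
    {"tx": 0,"ty": 0,"tz": 0,"wx": 0,"wy": 0,"wz": 0},
  ],
)

```text
time_s: 8.6
tcp_pos: [517.1, 34.6, 65.8]
ee_rot: [-0.0, 0.793, 0.609, -0.0]
force: [-0.1, 0.7, -0.5]
opening: 0.002
grasp_force: 0.0
```

>>> arm_command(
  targets=[
    {"tx": 0,"ty": 0,"tz": 0.0007,"wx": 0,"wy": 0,"wz": 0},
    {"tx": 0,"ty": 0,"tz": 0.0006,"wx": 0,"wy": 0,"wz": 0},
    {"tx": 0,"ty": 0,"tz": 0,"wx": 0,"wy": 0,"wz": 0},
  ],
)

```text
time_s: 8.85
tcp_pos: [517.1, 34.7, 64.5]
ee_rot: [-0.0, 0.793, 0.609, -0.0]
force: [-0.0, -0.3, 0.6]
opening: 0.004
grasp_force: 0.0
```

>>> arm_command(
  targets=[
    {"tx": 0,"ty": 0,"tz": 0.0007,"wx": 0,"wy": 0,"wz": 0},
    {"tx": 0,"ty": 0,"tz": 0.0006,"wx": 0,"wy": 0,"wz": 0},
    {"tx": 0,"ty": 0,"tz": 0,"wx": 0,"wy": 0,"wz": 0},
  ],
)

```text
time_s: 9.1
tcp_pos: [517.1, 34.7, 63.2]
ee_rot: [-0.0, 0.793, 0.609, -0.0]
force: [-0.3, 0.5, -0.3]
opening: -0.001
grasp_force: 0.0
```

>>> arm_command(
  targets=[
    {"tx": 0,"ty": 0,"tz": 0.0007,"wx": 0,"wy": 0,"wz": 0},
    {"tx": 0,"ty": 0,"tz": 0.0006,"wx": 0,"wy": 0,"wz": 0},
    {"tx": 0,"ty": 0,"tz": 0,"wx": 0,"wy": 0,"wz": 0},
  ],
)

```text
time_s: 9.35
tcp_pos: [517.1, 34.6, 61.9]
ee_rot: [-0.0, 0.793, 0.609, -0.0]
force: [-0.0, -0.1, -0.3]
opening: -0.001
grasp_force: 0.0
```

>>> arm_command(
  targets=[
    {"tx": 0,"ty": 0,"tz": 0.0007,"wx": 0,"wy": 0,"wz": 0},
    {"tx": 0,"ty": 0,"tz": 0.0006,"wx": 0,"wy": 0,"wz": 0},
    {"tx": 0,"ty": 0,"tz": 0,"wx": 0,"wy": 0,"wz": 0},
  ],
)

```text
time_s: 9.6
tcp_pos: [517.0, 34.6, 60.6]
ee_rot: [-0.0, 0.793, 0.609, -0.0]
force: [0.0, 0.1, -0.7]
opening: 0.003
grasp_force: 0.0
```

>>> arm_command(
  targets=[
    {"tx": 0,"ty": 0,"tz": 0.0007,"wx": 0,"wy": 0,"wz": 0},
    {"tx": 0,"ty": 0,"tz": 0.0006,"wx": 0,"wy": 0,"wz": 0},
    {"tx": 0,"ty": 0,"tz": 0,"wx": 0,"wy": 0,"wz": 0},
  ],
)

```text
time_s: 9.85
tcp_pos: [517.1, 34.7, 59.3]
ee_rot: [-0.0, 0.793, 0.609, -0.0]
force: [0.9, 0.6, -0.9]
opening: 0.0
grasp_force: 0.0
```

>>> arm_command(
  targets=[
    {"tx": 0,"ty": 0,"tz": 0.0007,"wx": 0,"wy": 0,"wz": 0},
    {"tx": 0,"ty": 0,"tz": 0.0006,"wx": 0,"wy": 0,"wz": 0},
    {"tx": 0,"ty": 0,"tz": 0,"wx": 0,"wy": 0,"wz": 0},
  ],
)

```text
time_s: 10.1
tcp_pos: [517.0, 34.6, 58.0]
ee_rot: [-0.0, 0.793, 0.609, -0.0]
force: [-0.2, -0.6, 0.5]
opening: 0.001
grasp_force: 0.0
```

>>> arm_command(
  targets=[
    {"tx": 0,"ty": 0,"tz": 0.0007,"wx": 0,"wy": 0,"wz": 0},
    {"tx": 0,"ty": 0,"tz": 0.0006,"wx": 0,"wy": 0,"wz": 0},
    {"tx": 0,"ty": 0,"tz": 0,"wx": 0,"wy": 0,"wz": 0},
  ],
)

```text
time_s: 10.35
tcp_pos: [517.0, 34.6, 56.7]
ee_rot: [-0.0, 0.793, 0.609, -0.0]
force: [0.4, -0.5, -0.4]
opening: -0.0
grasp_force: 0.0
```

>>> arm_command(
  targets=[
    {"tx": 0,"ty": 0,"tz": 0.0007,"wx": 0,"wy": 0,"wz": 0},
    {"tx": 0,"ty": 0,"tz": 0.0006,"wx": 0,"wy": 0,"wz": 0},
    {"tx": 0,"ty": 0,"tz": 0,"wx": 0,"wy": 0,"wz": 0},
  ],
)

```text
time_s: 10.6
tcp_pos: [517.1, 34.7, 55.4]
ee_rot: [-0.0, 0.793, 0.609, -0.0]
force: [-0.4, -0.1, -1.1]
opening: 0.002
grasp_force: 0.0
```

>>> arm_command(
  targets=[
    {"tx": 0,"ty": 0,"tz": 0.0007,"wx": 0,"wy": 0,"wz": 0},
    {"tx": 0,"ty": 0,"tz": 0.0006,"wx": 0,"wy": 0,"wz": 0},
    {"tx": 0,"ty": 0,"tz": 0,"wx": 0,"wy": 0,"wz": 0},
  ],
)

```text
time_s: 10.85
tcp_pos: [517.1, 34.7, 54.1]
ee_rot: [-0.0, 0.793, 0.609, -0.0]
force: [-0.0, 0.8, 0.5]
opening: -0.001
grasp_force: 0.0
```

>>> arm_command(
  targets=[
    {"tx": 0,"ty": 0,"tz": 0.0007,"wx": 0,"wy": 0,"wz": 0},
    {"tx": 0,"ty": 0,"tz": 0.0006,"wx": 0,"wy": 0,"wz": 0},
    {"tx": 0,"ty": 0,"tz": 0,"wx": 0,"wy": 0,"wz": 0},
  ],
)

```text
time_s: 11.1
tcp_pos: [517.1, 34.7, 52.8]
ee_rot: [-0.0, 0.793, 0.609, -0.0]
force: [0.5, -0.3, -0.5]
opening: -0.002
grasp_force: 0.0
```

>>> arm_command(
  targets=[
    {"tx": 0,"ty": 0,"tz": 0.0007,"wx": 0,"wy": 0,"wz": 0},
    {"tx": 0,"ty": 0,"tz": 0.0006,"wx": 0,"wy": 0,"wz": 0},
    {"tx": 0,"ty": 0,"tz": 0,"wx": 0,"wy": 0,"wz": 0},
  ],
)

```text
time_s: 11.35
tcp_pos: [517.2, 34.7, 51.9]
ee_rot: [0.0, 0.793, 0.609, 0.0]
force: [-2.3, -0.1, 4.5]
opening: 0.001
grasp_force: 2.4
```

>>> arm_command(
  targets=[
    {"tx": 0,"ty": 0,"tz": 0.0004,"wx": 0,"wy": 0,"wz": 0},
    {"tx": 0.001,"ty": 0,"tz": 0,"wx": 0,"wy": 0,"wz": 0},
    {"tx": 0.001,"ty": 0,"tz": 0,"wx": 0,"wy": 0,"wz": 0},
    {"tx": 0,"ty": 0,"tz": 0,"wx": 0,"wy": 0,"wz": 0},
  ],
)

```text
time_s: 11.68
tcp_pos: [517.5, 35.6, 51.6]
ee_rot: [0.0, 0.793, 0.609, -0.0]
force: [-2.8, -3.1, 6.6]
opening: 0.001
grasp_force: 3.3
```

```bash
cat >> h.py <<'E'
def meas():
    "pointer minus band (mm along mixer y) from the side camera, and the band"
    im=cams.snapshot('side').astype(int);C=cam('side');r,g,b=im[...,0],im[...,1],im[...,2]
    q=proj(C,m2w(m,[[-17,y,68] for y in(-45,45)]));M=np.zeros(r.shape,bool)
    u0,u1=int(q[:,0].min()-14),int(q[:,0].max()+14);v0,v1=int(q[:,1].min()-4),int(q[:,1].max()+4);M[v0:v1,u0:u1]=1
    out={}
    for n,w in(('red',r-np.maximum(g,b)),('green',g-np.maximum(r,b))):
        w=np.where(M&(w>25),w,0);k,l,st,_=cv2.connectedComponentsWithStats((w>0).astype(np.uint8));
        if k<2: print(n,'none');continue
        w=np.where(l==1+np.argmax(st[1:,4]),w,0);v,u=np.indices(w.shape);c=[(u*w).sum()/w.sum(),(v*w).sum()/w.sum()]
        out[n]=mix(ray(C,c,68));print(n,np.round(c,1),out[n].round(1),(w>0).sum())
    if len(out)==2: print('pointer-band',round(out['red'][1]-out['green'][1],2))
E
python3 -c "
from h import *
delta(m2w(m,[-63.5,40,52])[0]);meas()"
```

```text
t 11.68 tcp [517.5  35.6  51.6] F [-2.76 -3.12  6.6 ] shift [ 8.  -0.3 -0.4] wz -0.002 z [-1.e-04 -1.e-03 -1.e+00]
red [242.4 218.6] [-15.9 -30.4  68. ] 16
green [243.  213.5] [-14.6 -12.3  68. ] 22
pointer-band -18.12
```

>>> arm_command(
  targets=[
    {"tx": 0.001,"ty": 0,"tz": 0,"wx": 0,"wy": 0,"wz": 0},
    {"tx": 0.001,"ty": 0,"tz": 0,"wx": 0,"wy": 0,"wz": 0},
    {"tx": 0.001,"ty": 0,"tz": 0,"wx": 0,"wy": 0,"wz": 0},
    {"tx": 0.001,"ty": 0,"tz": 0,"wx": 0,"wy": 0,"wz": 0},
    {"tx": 0,"ty": 0,"tz": 0,"wx": 0,"wy": 0,"wz": 0},
  ],
)

```text
time_s: 12.15
tcp_pos: [518.5, 39.5, 51.6]
ee_rot: [0.0, 0.793, 0.609, -0.0]
force: [-1.5, -2.4, 6.8]
opening: 0.001
grasp_force: 3.4
```

```bash
python3 -c "
from h import *
delta(m2w(m,[-63.5,40,52])[0]);meas()"
```

```text
t 12.15 tcp [518.5  39.5  51.6] F [-1.46 -2.37  6.85] shift [ 4.  -0.3 -0.4] wz -0.002 z [-1.e-04 -9.e-04 -1.e+00]
red [242.6 217.8] [-15.6 -27.5  68. ] 17
green [242.9 213.5] [-14.6 -12.3  68. ] 22
pointer-band -15.26
```

>>> arm_command(
  targets=[
    {"tx": 0.001,"ty": 0,"tz": 0,"wx": 0,"wy": 0,"wz": 0},
    {"tx": 0.001,"ty": 0,"tz": 0,"wx": 0,"wy": 0,"wz": 0},
    {"tx": 0.001,"ty": 0,"tz": 0,"wx": 0,"wy": 0,"wz": 0},
    {"tx": 0.001,"ty": 0,"tz": 0,"wx": 0,"wy": 0,"wz": 0},
    {"tx": 0.001,"ty": 0,"tz": 0,"wx": 0,"wy": 0,"wz": 0},
    {"tx": 0.001,"ty": 0,"tz": 0,"wx": 0,"wy": 0,"wz": 0},
    {"tx": 0.001,"ty": 0,"tz": 0,"wx": 0,"wy": 0,"wz": 0},
    {"tx": 0,"ty": 0,"tz": 0,"wx": 0,"wy": 0,"wz": 0},
  ],
)

```text
time_s: 12.87
tcp_pos: [520.3, 46.2, 51.6]
ee_rot: [0.0, 0.793, 0.609, -0.0]
force: [-2.5, -3.5, 6.8]
opening: -0.003
grasp_force: 3.4
```

```bash
python3 -c "
from h import *
delta(m2w(m,[-63.5,40,52])[0]);meas()"
```

```text
t 12.87 tcp [520.3  46.2  51.6] F [-2.49 -3.52  6.76] shift [-3.  -0.3 -0.4] wz -0.002 z [-1.e-04 -1.e-03 -1.e+00]
red [242.5 216.7] [-15.7 -23.6  68. ] 16
green [242.9 213.5] [-14.6 -12.3  68. ] 22
pointer-band -11.32
```

>>> arm_command(
  targets=[
    {"tx": 0.001,"ty": 0,"tz": 0,"wx": 0,"wy": 0,"wz": 0},
    {"tx": 0.001,"ty": 0,"tz": 0,"wx": 0,"wy": 0,"wz": 0},
    {"tx": 0.001,"ty": 0,"tz": 0,"wx": 0,"wy": 0,"wz": 0},
    {"tx": 0.001,"ty": 0,"tz": 0,"wx": 0,"wy": 0,"wz": 0},
    {"tx": 0.001,"ty": 0,"tz": 0,"wx": 0,"wy": 0,"wz": 0},
    {"tx": 0,"ty": 0,"tz": 0,"wx": 0,"wy": 0,"wz": 0},
  ],
)

```text
time_s: 13.42
tcp_pos: [521.7, 51.1, 51.6]
ee_rot: [0.0, 0.793, 0.609, -0.0]
force: [-2.3, -2.1, 6.0]
opening: 0.005
grasp_force: 3.1
```

```bash
python3 -c "
from h import *
delta(m2w(m,[-63.5,40,52])[0]);meas()"
```

```text
t 13.42 tcp [521.7  51.1  51.6] F [-2.3  -2.08  6.03] shift [-8.1 -0.4 -0.4] wz -0.002 z [ 1.e-04 -9.e-04 -1.e+00]
red [242.5 215.8] [-15.7 -20.4  68. ] 16
green [242.9 213.5] [-14.6 -12.3  68. ] 22
pointer-band -8.17
```

>>> arm_command(
  targets=[
    {"tx": 0,"ty": 0,"tz": -0.003,"wx": 0,"wy": 0,"wz": 0},
    {"tx": 0,"ty": 0,"tz": -0.004,"wx": 0,"wy": 0,"wz": 0},
    {"tx": 0,"ty": 0,"tz": -0.002,"wx": 0,"wy": 0,"wz": 0},
    {"tx": 0,"ty": 0,"tz": 0,"wx": 0,"wy": 0,"wz": 0},
  ],
)

```text
time_s: 13.8
tcp_pos: [522.1, 52.3, 60.7]
ee_rot: [0.0, 0.793, 0.61, 0.0]
force: [0.3, 0.4, -0.2]
opening: 0.003
grasp_force: 0.0
```

```bash
cat >> h.py <<'E'
def measw():
    s=readout.get_state();im=cams.snapshot('wrist').astype(int);C=cam('wrist',s);r,g,b=im[...,0],im[...,1],im[...,2]
    q=proj(C,m2w(m,[(x,y,66) for y in(-45,45) for x in(-28,-3)]));M=np.zeros(r.shape,bool)
    a,e=np.maximum(q.min(0).astype(int)-3,0),q.max(0).astype(int)+3;M[a[1]:e[1],a[0]:e[0]]=1
    o={}
    for n,w in(('red',r-np.maximum(g,b)),('green',g-np.maximum(r,b))):
        w=np.where(M&(w>30),w,0);k,l,st,_=cv2.connectedComponentsWithStats((w>0).astype(np.uint8))
        if k<2: print(n,'none');continue
        i=1+np.argmax(st[1:,4]);w=np.where(l==i,w,0);v,u=np.indices(w.shape);c=[(u*w).sum()/w.sum(),(v*w).sum()/w.sum()]
        o[n]=mix(ray(C,c,66));print('W',n,np.round(c,1),o[n].round(1),st[i])
    if len(o)==2: print('W pointer-band',round(o['red'][1]-o['green'][1],2))
E
python3 -c "
from h import *
delta(m2w(m,[-63.5,31,52])[0]);meas();measw()"
```

```text
t 13.8 tcp [522.1  52.3  60.7] F [ 0.28  0.38 -0.17] shift [-18.3  -0.5   8.7] wz -0.001 z [ 8.e-04  3.e-04 -1.e+00]
red [242.5 215.7] [-15.5 -20.1  68. ] 16
green [242.8 213.5] [-14.8 -12.1  68. ] 21
pointer-band -8.04
W red [340.  322.7] [ -7.8 -13.2  66. ] [339 321   3   4   9]
green none
```

>>> arm_command(
  targets=[
    {"tx": -0.009,"ty": 0.0005,"tz": 0,"wx": 0,"wy": 0,"wz": 0},
    {"tx": -0.009,"ty": 0,"tz": 0,"wx": 0,"wy": 0,"wz": 0},
    {"tx": 0,"ty": 0,"tz": 0.003,"wx": 0,"wy": 0,"wz": 0},
    {"tx": 0,"ty": 0,"tz": 0.003,"wx": 0,"wy": 0,"wz": 0},
    {"tx": 0,"ty": 0,"tz": 0.0015,"wx": 0,"wy": 0,"wz": 0},
    {"tx": 0,"ty": 0,"tz": 0.001,"wx": 0,"wy": 0,"wz": 0},
    {"tx": 0,"ty": 0,"tz": 0,"wx": 0,"wy": 0,"wz": 0},
  ],
)

```text
time_s: 14.48
tcp_pos: [517.5, 34.2, 51.7]
ee_rot: [0.0, 0.793, 0.609, -0.0]
force: [-1.1, -1.5, 6.2]
opening: -0.003
grasp_force: 2.8
```

>>> arm_command(
  targets=[
    {"tx": 0.001,"ty": 0,"tz": 0.0001,"wx": 0,"wy": 0,"wz": 0},
    {"tx": 0.001,"ty": 0,"tz": 0,"wx": 0,"wy": 0,"wz": 0},
    {"tx": 0.001,"ty": 0,"tz": 0,"wx": 0,"wy": 0,"wz": 0},
    {"tx": 0.001,"ty": 0,"tz": 0,"wx": 0,"wy": 0,"wz": 0},
    {"tx": 0.001,"ty": 0,"tz": 0,"wx": 0,"wy": 0,"wz": 0},
    {"tx": 0.001,"ty": 0,"tz": 0,"wx": 0,"wy": 0,"wz": 0},
    {"tx": 0.001,"ty": 0,"tz": 0,"wx": 0,"wy": 0,"wz": 0},
    {"tx": 0.001,"ty": 0,"tz": 0,"wx": 0,"wy": 0,"wz": 0},
    {"tx": 0.001,"ty": 0,"tz": 0,"wx": 0,"wy": 0,"wz": 0},
    {"tx": 0.001,"ty": 0,"tz": 0,"wx": 0,"wy": 0,"wz": 0},
    {"tx": 0.001,"ty": 0,"tz": 0,"wx": 0,"wy": 0,"wz": 0},
    {"tx": 0,"ty": 0,"tz": 0,"wx": 0,"wy": 0,"wz": 0},
  ],
)

```text
time_s: 15.48
tcp_pos: [520.3, 44.7, 51.8]
ee_rot: [0.0, 0.793, 0.609, -0.0]
force: [-2.1, -3.1, 5.6]
opening: -0.001
grasp_force: 2.7
```

```bash
python3 -c "
from h import *
delta(m2w(m,[-63.5,40,52])[0]);meas();measw()"
```

```text
t 15.48 tcp [520.3  44.7  51.8] F [-2.11 -3.13  5.59] shift [-1.5 -0.7 -0.2] wz -0.001 z [-3.e-04 -7.e-04 -1.e+00]
red [242.7 214.1] [-15.2 -14.6  68. ] 16
green [247.5 213.5] [ -5.  -12.6  68. ] 4
pointer-band -1.92
red none
green none
```

>>> arm_command(
  targets=[
    {"tx": 0.001,"ty": 0,"tz": 0,"wx": 0,"wy": 0,"wz": 0},
    {"tx": 0.001,"ty": 0,"tz": 0,"wx": 0,"wy": 0,"wz": 0},
    {"tx": 0.001,"ty": 0,"tz": 0,"wx": 0,"wy": 0,"wz": 0},
    {"tx": 0,"ty": 0,"tz": 0,"wx": 0,"wy": 0,"wz": 0},
    {"tx": 0,"ty": 0,"tz": -0.003,"wx": 0,"wy": 0,"wz": 0},
    {"tx": 0,"ty": 0,"tz": -0.006,"wx": 0,"wy": 0,"wz": 0},
    {"tx": 0,"ty": 0,"tz": -0.02,"wx": 0,"wy": 0,"wz": 0},
    {"tx": 0,"ty": 0,"tz": -0.03,"wx": 0,"wy": 0,"wz": 0},
    {"tx": 0,"ty": 0,"tz": -0.03,"wx": 0,"wy": 0,"wz": 0},
    {"tx": 0,"ty": 0,"tz": -0.03,"wx": 0,"wy": 0,"wz": 0},
    {"tx": 0,"ty": 0,"tz": -0.01,"wx": 0,"wy": 0,"wz": 0},
    {"tx": 0,"ty": 0,"tz": 0,"wx": 0,"wy": 0,"wz": 0},
  ],
)

```text
time_s: 16.58
tcp_pos: [523.0, 48.6, 183.7]
ee_rot: [0.001, 0.793, 0.61, 0.003]
force: [0.9, -1.6, -0.6]
opening: -0.005
grasp_force: 0.0
```

```bash
python3 - <<'E'
from h import *
delta(m2w(m,[-62,-48,90])[0]);meas();measw()
s=readout.get_state();C=cam('wrist',s);im=cams.snapshot('wrist')
u,v=proj(C,m2w(m,[[-12,-2.6,66]]))[0].round().astype(int);print(u,v)
c=im[v-14:v+15].astype(int)
for uu in range(u-12,u+10,3): print(uu,' '.join('R' if p[0]-max(p[1],p[2])>30 else 'G' if p[1]-max(p[0],p[2])>25 else '#' if p.sum()<200 else '.' for p in c[:,uu]))
E
```

```text
t 16.58 tcp [523.   48.6 183.7] F [ 0.9  -1.58 -0.63] shift [-94.2  -1.2  93.5] wz -0.001 z [ 0.0057  0.0013 -1.    ]
red [242.6 213. ] [-15.4 -10.3  68. ] 21
green [247.5 213.5] [ -5.  -12.6  68. ] 4
pointer-band 2.36
W red [301.9 231.4] [-15.1  -5.9  66. ] [295 230  15   3  37]
W green [303.4 227.8] [-13.6  -1.6  66. ] [293 226  21   6  95]
W pointer-band -4.22
306 229
294 # # # . . . . . . . . G G G G G G . . . . . . . . . . . .
297 . . . . . . . . . . . G G G G R R R . . . . . . . . . . .
300 . . . . . . . . . . . G G G G R R R . . . . . . . . . . .
303 . . . . . . . . . . . G G G G R R R . . . . . . . . . . .
306 . . . . . . . . . . . G G G G R R R . . . . . . . . . . .
309 . . . . . . . . . . . G G G G # R R . . . . . . . . . . .
312 . . . . . . . . . . . G G G G G G . . . . . . . . . . . .
315 . . . . . . . . . . . G G . . . . . . . . . . . . . . . .
```

```bash
python3 - <<'E'
from h import *
s=readout.get_state();im=cams.snapshot('top').astype(int)
P=m2w(m,[[-17,-2.6,68]])[0]
for n in('side','wrist','top'):
    C=cam(n,s);v=mix(C[1])-mix(P);print(n,'apparent dy per mm height',round(-v[1]/v[2],2),'px per mm y',((proj(C,m2w(m,[[-17,-1.6,68]]))-proj(C,P))[0]).round(2))
C=cam('top');u,v=proj(C,P)[0].round().astype(int)
for vv in range(v-6,v+7): print(vv,' '.join('R' if p[0]-max(p[1],p[2])>20 else 'G' if p[1]-max(p[0],p[2])>15 else '#' if p.sum()<180 else '.' for p in im[vv,u-14:u+15]))
E
```

```text
side apparent dy per mm height 1.45 px per mm y [-0.   -0.27]
wrist apparent dy per mm height -0.46 px per mm y [ 0.04 -0.87]
top apparent dy per mm height -0.03 px per mm y [-0.49 -0.13]
213 . . # # # . . . . . . . . . . . . . . . . . . . . . . . .
214 . . # # # # . . . . . . . . . . . . . . . . . . . . . . .
215 . . . # # # . . . . . . . . . . . . . . . . . . . . . . .
216 . . . # # # . . . . . . . . . . . . . . . . . . . . . . .
217 . . . # # # . . . . . . . . . . . . . . . . . . . . . . .
218 . . . . . # . . . . . . . . . . . . . . . . . . . . . . .
219 . . . . . . . . . . . . . . . . . . . . . . . . . . . . .
220 . . . . . # . . . . . . . . . . . . . . . . . . . . . . .
221 . . . . . # . . . . . . . . . . . . . . . . . . . . . . .
222 . . . . . . . . . . . . . . . . . . . . . . . . . . . . .
223 . . . . . # . . . . . . . . . . . . . . . . . . . . . . .
224 . . . . . # . . . . . . . . . . . . . . . . . . . . . . .
225 . . . . . # . . . . . . . . . . . . . . . . . . . . . . .
```

>>> arm_command(
  targets=[
    {"tx": -0.004,"ty": 0,"tz": 0.02,"wx": 0,"wy": 0,"wz": 0},
    {"tx": 0,"ty": 0,"tz": 0.03,"wx": 0,"wy": 0,"wz": 0},
    {"tx": 0,"ty": 0,"tz": 0.03,"wx": 0,"wy": 0,"wz": 0},
    {"tx": 0,"ty": 0,"tz": 0.025,"wx": 0,"wy": 0,"wz": 0},
    {"tx": 0,"ty": 0,"tz": 0.015,"wx": 0,"wy": 0,"wz": 0},
    {"tx": 0,"ty": 0,"tz": 0.006,"wx": 0,"wy": 0,"wz": 0},
    {"tx": 0,"ty": 0,"tz": 0,"wx": 0,"wy": 0,"wz": 0},
    {"tx": 0,"ty": 0,"tz": 0,"wx": 0,"wy": 0,"wz": 0},
  ],
)

```text
time_s: 17.45
tcp_pos: [519.6, 44.0, 54.0]
ee_rot: [-0.0, 0.793, 0.609, -0.001]
force: [0.2, 0.4, -0.9]
opening: 0.002
grasp_force: 0.0
```

>>> arm_command(
  targets=[
    {"tx": 0,"ty": 0,"tz": 0.0015,"wx": 0,"wy": 0,"wz": 0},
    {"tx": 0,"ty": 0,"tz": 0.001,"wx": 0,"wy": 0,"wz": 0},
    {"tx": 0,"ty": 0,"tz": 0.0006,"wx": 0,"wy": 0,"wz": 0},
    {"tx": 0,"ty": 0,"tz": 0,"wx": 0,"wy": 0,"wz": 0},
    {"tx": 0.001,"ty": 0,"tz": 0,"wx": 0,"wy": 0,"wz": 0},
    {"tx": 0.001,"ty": 0,"tz": 0,"wx": 0,"wy": 0,"wz": 0},
    {"tx": 0.001,"ty": 0,"tz": 0,"wx": 0,"wy": 0,"wz": 0},
    {"tx": 0.0008,"ty": 0,"tz": 0,"wx": 0,"wy": 0,"wz": 0},
    {"tx": 0,"ty": 0,"tz": 0,"wx": 0,"wy": 0,"wz": 0},
    {"tx": 0,"ty": 0,"tz": 0,"wx": 0,"wy": 0,"wz": 0},
  ],
)

```text
time_s: 18.28
tcp_pos: [521.5, 47.5, 51.8]
ee_rot: [0.0, 0.793, 0.609, 0.0]
force: [-0.2, -2.9, 5.5]
opening: -0.0
grasp_force: 2.8
```

>>> arm_command(
  targets=[
    {"tx": 0,"ty": 0,"tz": -0.003,"wx": 0,"wy": 0,"wz": 0},
    {"tx": 0,"ty": 0,"tz": -0.007,"wx": 0,"wy": 0,"wz": 0},
    {"tx": 0,"ty": 0,"tz": -0.02,"wx": 0,"wy": 0,"wz": 0},
    {"tx": 0,"ty": 0,"tz": -0.03,"wx": 0,"wy": 0,"wz": 0},
    {"tx": 0,"ty": 0,"tz": -0.03,"wx": 0,"wy": 0,"wz": 0},
    {"tx": 0,"ty": 0,"tz": -0.03,"wx": 0,"wy": 0,"wz": 0},
    {"tx": 0,"ty": 0,"tz": -0.01,"wx": 0,"wy": 0,"wz": 0},
    {"tx": 0,"ty": 0,"tz": 0,"wx": 0,"wy": 0,"wz": 0},
    {"tx": 0,"ty": 0,"tz": 0,"wx": 0,"wy": 0,"wz": 0},
  ],
)

```text
time_s: 19.03
tcp_pos: [521.0, 48.5, 181.6]
ee_rot: [-0.0, 0.793, 0.61, 0.0]
force: [1.1, -0.0, -0.3]
opening: -0.005
grasp_force: 0.0
```

```bash
cat > chk.py <<'E'
from h import *
delta(m2w(m,[-60,-50,120])[0]);meas()
s=readout.get_state();C=cam('wrist',s);im=cams.snapshot('wrist')
u,v=proj(C,m2w(m,[[-12,-2.6,66]]))[0].round().astype(int);print(u,v)
c=im[v-14:v+15].astype(int)
for uu in range(u-12,u+10,3): print(uu,' '.join('R' if p[0]-max(p[1],p[2])>30 else 'G' if p[1]-max(p[0],p[2])>25 else '#' if p.sum()<200 else '.' for p in c[:,uu]))
E
python3 chk.py
```

```text
t 19.03 tcp [521.   48.5 181.6] F [ 1.06 -0.01 -0.3 ] shift [-95.4   3.1  61.5] wz -0.0 z [ 5.e-04  6.e-04 -1.e+00]
red [242.3 212.7] [-15.8  -9.4  68. ] 15
green [247.5 213.5] [ -5.  -12.6  68. ] 4
pointer-band 3.25
307 228
295 . . . . . . . . . . . G G G G G G G . . . . . . . . . . .
298 . . . . . . . . . . . G G G # R R R . . . . . . . . . . .
301 . . . . . . . . . . . G G G # R R R . . . . . . . . . . .
304 . . . . . . . . . . . G G G # # R R . . . . . . . . . . .
307 . . . . . . . . . . . G G G # R R R . . . . . . . . . . .
310 . . . . . . . . . . . G G G # R R R . . . . . . . . . . .
313 . . . . . . . . . . . . G G G G G G . . . . . . . . . . .
316 . . . # . . . . . . . . . . . . . . . . . . . . . . . . .
```

>>> arm_command(
  targets=[
    {"tx": 0,"ty": -0.03,"tz": -0.03,"wx": 0,"wy": 0,"wz": 0},
    {"tx": 0,"ty": -0.03,"tz": -0.03,"wx": 0,"wy": 0,"wz": 0},
    {"tx": 0,"ty": -0.03,"tz": 0,"wx": 0,"wy": 0,"wz": 0},
    {"tx": 0,"ty": -0.03,"tz": 0,"wx": 0,"wy": 0,"wz": 0},
    {"tx": 0,"ty": -0.02,"tz": 0,"wx": 0,"wy": 0,"wz": 0},
    {"tx": 0,"ty": 0,"tz": 0,"wx": 0,"wy": 0,"wz": 0},
    {"tx": 0,"ty": 0,"tz": 0,"wx": 0,"wy": 0,"wz": 0},
  ],
)

```text
time_s: 19.72
tcp_pos: [385.9, 83.9, 239.7]
ee_rot: [-0.0, 0.792, 0.61, -0.001]
force: [0.5, -0.3, -0.1]
opening: 0.002
grasp_force: 0.0
```

```bash
python3 - <<'E'
from h import *
delta(m2w(m,[-60,-50,120])[0])
im=np.mean([cams.snapshot('top') for _ in range(3)],0);C=cam('top')
K=R.from_euler('z',m[2]).as_matrix()
ys=np.arange(-20,15,1.)
for z,xs in((66,(-24,-21,-18,-15,-12,-8)),):
    prof=[]
    for x in xs:
        q=proj(C,m2w(m,[(x,y,z) for y in ys])).astype(np.float32)
        prof.append(cv2.remap(im.astype(np.float32),q[None,:,0],q[None,:,1],cv2.INTER_LINEAR)[0])
    p=np.mean(prof,0)
    print('y',ys.astype(int).tolist());print('red',(p[:,0]-np.maximum(p[:,1],p[:,2])).astype(int).tolist());print('green',(p[:,1]-np.maximum(p[:,0],p[:,2])).astype(int).tolist())
E
```

```text
t 19.72 tcp [385.9  83.9 239.7] F [ 0.5  -0.3  -0.15] shift [-95.  142.9 119.6] wz 0.001 z [-1.6e-03 -2.0e-04 -1.0e+00]
y [-20, -19, -18, -17, -16, -15, -14, -13, -12, -11, -10, -9, -8, -7, -6, -5, -4, -3, -2, -1, 0, 1, 2, 3, 4, 5, 6, 7, 8, 9, 10, 11, 12, 13, 14]
red [-12, -12, -12, -12, -12, -12, -12, -12, -12, -12, -12, -12, -12, -10, -8, 0, 7, 0, -17, -30, -33, -24, -14, -12, -12, -12, -12, -12, -12, -12, -12, -12, -12, -12, -12]
green [-7, -7, -7, -7, -7, -7, -7, -7, -7, -7, -7, -6, -5, 0, 7, 0, -7, 0, 17, 30, 25, 12, 1, -3, -6, -7, -7, -7, -7, -7, -7, -7, -7, -7, -7]
```

>>> arm_command(
  targets=[
    {"tx": -0.016,"ty": 0.024,"tz": 0,"wx": 0,"wy": 0,"wz": 0},
    {"tx": -0.016,"ty": 0.024,"tz": 0,"wx": 0,"wy": 0,"wz": 0},
    {"tx": -0.016,"ty": 0.024,"tz": 0,"wx": 0,"wy": 0,"wz": 0},
    {"tx": -0.016,"ty": 0.024,"tz": 0,"wx": 0,"wy": 0,"wz": 0},
    {"tx": -0.016,"ty": 0.024,"tz": 0.02,"wx": 0,"wy": 0,"wz": 0},
    {"tx": -0.015,"ty": 0.023,"tz": 0.02,"wx": 0,"wy": 0,"wz": 0},
    {"tx": 0,"ty": 0,"tz": 0.03,"wx": 0,"wy": 0,"wz": 0},
    {"tx": 0,"ty": 0,"tz": 0.03,"wx": 0,"wy": 0,"wz": 0},
    {"tx": 0,"ty": 0,"tz": 0.03,"wx": 0,"wy": 0,"wz": 0},
    {"tx": 0,"ty": 0,"tz": 0.025,"wx": 0,"wy": 0,"wz": 0},
    {"tx": 0,"ty": 0,"tz": 0.012,"wx": 0,"wy": 0,"wz": 0},
    {"tx": 0,"ty": 0,"tz": 0,"wx": 0,"wy": 0,"wz": 0},
  ],
)

```text
time_s: 20.87
tcp_pos: [499.2, -45.6, 69.9]
ee_rot: [-0.002, 0.793, 0.609, -0.003]
force: [-1.0, -0.1, 0.6]
opening: -0.002
grasp_force: 0.0
```

```bash
python3 - <<'E'
from h import *
delta(m2w(m,[-60,-50,60])[0])
E
```

```text
t 20.87 tcp [499.2 -45.6  69.9] F [-1.04 -0.06  0.65] shift [1.2 0.2 9.9] wz -0.002 z [-6.2e-03 -5.0e-04 -1.0e+00]
```

>>> arm_command(
  targets=[
    {"tx": 0,"ty": 0,"tz": 0,"wx": 0,"wy": 0,"wz": 0},
    {"tx": 0.001,"ty": 0,"tz": 0.003,"wx": 0,"wy": 0,"wz": 0},
    {"tx": 0,"ty": 0,"tz": 0.0015,"wx": 0,"wy": 0,"wz": 0},
    {"tx": 0,"ty": 0,"tz": 0.0015,"wx": 0,"wy": 0,"wz": 0},
    {"tx": 0,"ty": 0,"tz": 0,"wx": 0,"wy": 0,"wz": 0},
  ],
)

```text
time_s: 21.28
tcp_pos: [501.3, -44.0, 67.9]
ee_rot: [0.0, 0.793, 0.61, 0.0]
force: [0.1, -1.0, 0.2]
opening: 0.002
grasp_force: 0.0
```

>>> arm_command(
  targets=[
    {"tx": 0,"ty": -0.001,"tz": 0.0015,"wx": 0,"wy": 0,"wz": 0},
    {"tx": 0,"ty": 0,"tz": 0.0015,"wx": 0,"wy": 0,"wz": 0},
    {"tx": 0,"ty": 0,"tz": 0.001,"wx": 0,"wy": 0,"wz": 0},
    {"tx": 0,"ty": 0,"tz": 0,"wx": 0,"wy": 0,"wz": 0},
  ],
)

```text
time_s: 21.62
tcp_pos: [499.9, -43.7, 63.4]
ee_rot: [-0.0, 0.793, 0.609, -0.0]
force: [0.6, 0.2, -0.4]
opening: -0.001
grasp_force: 0.0
```

>>> arm_command(
  targets=[
    {"tx": 0,"ty": 0,"tz": 0.0015,"wx": 0,"wy": 0,"wz": 0},
    {"tx": 0,"ty": 0,"tz": 0.001,"wx": 0,"wy": 0,"wz": 0},
    {"tx": 0,"ty": 0,"tz": 0.001,"wx": 0,"wy": 0,"wz": 0},
    {"tx": 0,"ty": 0,"tz": 0,"wx": 0,"wy": 0,"wz": 0},
  ],
)

```text
time_s: 21.95
tcp_pos: [500.1, -43.8, 59.9]
ee_rot: [0.0, 0.793, 0.609, 0.0]
force: [0.4, 0.2, 2.3]
opening: 0.002
grasp_force: 1.3
```

>>> arm_command(
  targets=[
    {"tx": 0,"ty": 0,"tz": 0.001,"wx": 0,"wy": 0,"wz": 0},
    {"tx": 0,"ty": 0,"tz": 0.001,"wx": 0,"wy": 0,"wz": 0},
    {"tx": 0,"ty": 0,"tz": 0.001,"wx": 0,"wy": 0,"wz": 0},
    {"tx": 0,"ty": 0,"tz": 0.0005,"wx": 0,"wy": 0,"wz": 0},
    {"tx": 0,"ty": 0,"tz": 0,"wx": 0,"wy": 0,"wz": 0},
  ],
)

```text
time_s: 22.37
tcp_pos: [500.1, -43.8, 56.5]
ee_rot: [0.0, 0.793, 0.609, 0.0]
force: [-0.2, 0.1, 4.4]
opening: -0.0
grasp_force: 2.4
```

>>> arm_command(
  targets=[
    {"tx": 0,"ty": 0,"tz": 0.001,"wx": 0,"wy": 0,"wz": 0},
    {"tx": 0,"ty": 0,"tz": 0.0008,"wx": 0,"wy": 0,"wz": 0},
    {"tx": 0,"ty": 0,"tz": 0,"wx": 0,"wy": 0,"wz": 0},
  ],
)

```text
time_s: 22.62
tcp_pos: [500.1, -43.8, 55.2]
ee_rot: [0.0, 0.793, 0.609, 0.0]
force: [-1.1, 0.7, 8.7]
opening: 0.007
grasp_force: 4.4
```

>>> arm_command(
  targets=[
    {"tx": 0,"ty": 0,"tz": 0.0005,"wx": 0,"wy": 0,"wz": 0},
    {"tx": 0,"ty": 0,"tz": 0,"wx": 0,"wy": 0,"wz": 0},
    {"tx": 0,"ty": 0,"tz": 0,"wx": 0,"wy": 0,"wz": 0},
  ],
)

```text
time_s: 22.87
tcp_pos: [500.1, -43.8, 55.1]
ee_rot: [0.0, 0.793, 0.609, 0.0]
force: [-3.2, 0.5, 15.0]
opening: 0.004
grasp_force: 7.2
```

>>> arm_command(
  targets=[
    {"tx": 0,"ty": 0,"tz": -0.003,"wx": 0,"wy": 0,"wz": 0},
    {"tx": 0,"ty": 0,"tz": -0.006,"wx": 0,"wy": 0,"wz": 0},
    {"tx": 0,"ty": 0,"tz": -0.015,"wx": 0,"wy": 0,"wz": 0},
    {"tx": 0,"ty": 0,"tz": -0.03,"wx": 0,"wy": 0,"wz": 0},
    {"tx": 0,"ty": 0,"tz": -0.03,"wx": 0,"wy": 0,"wz": 0},
    {"tx": 0,"ty": 0,"tz": -0.03,"wx": 0,"wy": 0,"wz": 0},
    {"tx": 0,"ty": -0.03,"tz": -0.03,"wx": 0,"wy": 0,"wz": 0},
    {"tx": 0,"ty": -0.03,"tz": -0.03,"wx": 0,"wy": 0,"wz": 0},
    {"tx": 0,"ty": -0.03,"tz": -0.01,"wx": 0,"wy": 0,"wz": 0},
    {"tx": 0,"ty": -0.03,"tz": 0,"wx": 0,"wy": 0,"wz": 0},
    {"tx": 0,"ty": 0,"tz": 0,"wx": 0,"wy": 0,"wz": 0},
    {"tx": 0,"ty": 0,"tz": 0,"wx": 0,"wy": 0,"wz": 0},
  ],
)

```text
time_s: 23.87
tcp_pos: [384.0, -12.8, 237.6]
ee_rot: [-0.0, 0.792, 0.61, 0.001]
force: [0.2, -1.0, 0.2]
opening: 0.001
grasp_force: 0.0
```

```bash
python3 - <<'E'
from h import *
delta(m2w(m,[-60,-50,120])[0])
im=np.mean([cams.snapshot('top') for _ in range(3)],0);C=cam('top')
ys=np.arange(-20,15,1.)
p=np.mean([cv2.remap(im.astype(np.float32),q[None,:,0],q[None,:,1],cv2.INTER_LINEAR)[0] for q in (proj(C,m2w(m,[(x,y,66) for y in ys])).astype(np.float32) for x in(-24,-21,-18,-15,-12,-8))],0)
print('red',(p[:,0]-np.maximum(p[:,1],p[:,2])).astype(int).tolist());print('green',(p[:,1]-np.maximum(p[:,0],p[:,2])).astype(int).tolist())
E
```

```text
t 23.87 tcp [384.  -12.8 237.6] F [ 0.16 -0.98  0.18] shift [ -1.2 119.8 117.7] wz 0.0 z [ 8.e-04  1.e-03 -1.e+00]
red [-12, -12, -12, -12, -12, -12, -12, -12, -12, -13, -13, -12, -12, -10, -9, 0, 7, 0, -17, -30, -33, -24, -14, -12, -12, -12, -12, -12, -12, -12, -12, -12, -12, -12, -12]
green [-7, -7, -7, -7, -7, -7, -7, -7, -7, -7, -7, -6, -4, 0, 7, 0, -7, 0, 17, 30, 25, 12, 1, -3, -6, -7, -7, -7, -7, -7, -7, -7, -7, -7, -7]
```

```bash
python3 -c "
from bench import bot
print(bot.finish_job())"
```

```text
the job is handed in; nothing more can be done
None
```

The job is handed in. The red pointer stands in the green band, about 1.5 mm to the -y side of its middle. I pressed the start button to its hard stop, then lifted off and moved the hand clear. Wheel readings stayed near 8 N and the button press peaked near 15 N. I did not separately check that the button came back up or that the tubes, label roll and timer stayed put. The hand-in gave no verdict.

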